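Lock the sloping deposit box with its T-handle

ROBOT

A 6-joint arm with a two-finger parallel gripper is mounted at the origin on a cart in front of the work surface, level with it; the furniture and walls round the work are solid. World frame = base frame: x ahead of the robot, y to its left, z up, the work surface at z = 0. Lengths are in m, angles in rad, forces in N, time in s.
With the tool pointing down it reaches from about 0.3 to 0.875 m from the base axis. Payload 4.2 kg.
Tool frame: the origin (TCP) lies on the centre line of the jaws, within the pads' length; the fingertips stand 19 mm ahead of it and the grasp point (between the pads) is the TCP; z points along the fingers, y is the line along which they close (so a half turn about z gives the same grasp; the last joint's range is limited). The gripper opens to 85 mm and grips with 20 to 120 N. Pads are 22 mm wide; open, the fingers measure 114 mm over their backs; the gripper's body (76 mm by 85 mm) begins 54 mm behind the grasp point. The pads swing forward as they close: fully open they stand 13 mm farther back than shut.
Start: joints at [1.164, 0.32, 1.565, -0, 1.257, -0.02], TCP at [0.217, 0.533, 0.25] pointing down, gripper open.
Joint ranges: [-3.11, 3.11], [-0.84, 2.01], [0.21, 2.61], [-1.34, 4.49], [0.05, 2.63], [-2.56, 2.56]. Speed limits (rad/s): [2.57, 2.57, 3.14, 3.14, 3.14, 3.14].

INTERFACE

Orientations are given as a unit quaternion [w, x, y, z].
In Python, from station import manip, vision gives the robot as it stands.
- The arm moves only by the tool servo_tool, never from a script. Its argument "moves" is a list of rows, each an object of numbers: "dx", "dy", "dz": the shift along the tool's x, y, z each as a share of 15 cm, from -1 to 1; "yaw": the turn about the tool's z as a share of 120 degrees, from -1 to 1; "grip": the gripper's target within -1 to 1 (shut at 1, half-way at 0, fully open at -1). In form: [{"dx": .., "dy": .., "dz": .., "yaw": .., "grip": ..}, ...]. A call has 1 to 10 rows; each row is the pose to reach, as a shift and turn from the pose commanded when the call began, along the tool's axes at that moment; what a row does not reach only later rows make up. A row lasts 1/10 s, in which the tool goes at most 50 mm and 8.59 degrees, less where a joint would pass 70% of its speed; a pose out of reach is approached as far as the arm can. A call with a number of a shift or a turn outside -1 to 1 is refused whole. A call with a gripper value outside its range is refused whole. The fingers move at their own pace and stop on an object; "squeeze" is the grip in N (left out, the last holds). Time passes only in rows, so rows that repeat a pose let the fingers close. It gives the time, the measured TCP pose, the force, the opening and the grip force at its end, in the units of the state.
- manip.get_obs(): the state, without advancing time (a new reading comes with each control period).
- vision.snapshot(name): name is "scene" or "top" or "wrist"; returns the picture (480x640x3 uint8, red, green, blue); there is no depth.
- vision.camera_params(name): a dict with "K" (3x3 intrinsics, pixels), "camera_from_world" (4x4, takes a point from world to camera coordinates). Camera axes: x right, y down, z forward; pixel columns grow to the right and rows downward; lengths in m; the calibration is good to about 2 mm. A picture is of the moment at which its call begins: read the wrist's pose just before it. camera_params takes no time and is no camera call; for the wrist camera it gives the pose at the moment of the call.
- manip.finish_job(): hands the job in; it is judged then, once.
The state is a dict: "t": time; "joint_pos": joint angles; "joint_velocities": joint speeds; "effort": joint torques, N m; "tool_pos": TCP position; "orientation": TCP orientation; "ft_force": force on the tool from outside, world axes, zero at the start; "torque": the same for the moment, N m; "grip_width": finger opening in m; "finger_force": force on a finger pad.
Only numpy, scipy, OpenCV 4.12 (cv2) and the standard library are available. Lean on these libraries where they do the work, as an engineer would, in place of code of your own. Each camera call takes 0.05 s, during which the arm holds its last target. There are 200 camera calls.

TASK

A parcel has been put in the grey sloping-top deposit box: shut its lid, then push the loose T-handle fully home on the square lock spindle that stands out of the shut lid. Turn the handle clockwise (as seen looking onto the lid) to its stop so that the box is locked, and let go, leaving the handle on the spindle. Turn the lock only with the lid shut, and do not disturb the other things on the table.

Things in the scene. Friction and masses are not known exactly. Their poses are not given: they have to be found in the camera images.
- deposit_box: grey sheet-steel box fixed to the table, 160 mm deep (x), 200 mm wide (y). Origin: centre of its underside; -x is its front, facing roughly the robot. Front wall 70 mm high, back wall 155 mm: its open top slopes down to the front at 28 degrees. The lid's hinge line runs along y at x = +80, z = 155 mm (lid's upper face 3 mm above it). A taped parcel lies in it, below the rim.
- lid (a joint): hinge of the grey lid, rad: 0 = shut on the box (stop), 1.05 = fully open; starts raised by 0.6 to 0.95. A stiff friction hinge: the lid stays where it is left and does not spring back; about 2 to 6 N down on its front part shuts it.
- lid_edge (a point): centre of the lid's front edge, on its upper face. Axes: x up the lid to the hinge (189 mm away), y along the edge (lid 208 mm wide), z out of the upper face. The flat face is clear for pressing more than 40 mm to either side of the middle. A finger tab, 50 mm wide, juts 15 mm out in front of the middle of the edge, 13 mm below this point.
- spindle_seat (a point): foot of the steel lock spindle, on the face of its round collar (46 mm across): mid-width of the lid, 74 mm up from its front edge, 8 mm above its upper face. z points out along the spindle, square to the lid (lid shut: leaning 28 degrees from vertical to the box's front); x, y are square to the spindle's flats and turn with it, x the way the collar's small pointer nose points.
- spindle_tip (a point): centre of the spindle's end face, 30 mm along its z from spindle_seat; same axes. The spindle is 20 mm square, its last 7 mm tapering to 14 mm.
- spindle (a joint): angle of the lock spindle in the lid, rad, growing clockwise as seen looking onto the lid: 0 = unlocked (pointer nose up the slope), 1.3 = locked, at the stop. Starts between 0 and 0.3; friction of 0.25 N m holds it where it is left.
- handle_mid (a point): middle of the grip bar of the loose T-handle, which stands upright on the table on its socket. The black bar is 124 mm long (x), 18 mm wide (y, flat sides to grip), 22 mm high (z, up). Under it are an 18 mm wide neck and the steel socket, 38 mm square with rounded corners, whose top lies 27 mm and whose mouth lies 63 mm below this point. About 0.3 kg.
- handle_mouth (a point): centre of the mouth of the T-handle's socket, at its foot, 63 mm below handle_mid; same axes. The bore is 22 mm square, 32 mm deep, its sides square to x and y: it fits the spindle in any of four quarter turns, with 2 mm of play in all. Fully home, the mouth sits on the collar and this point meets spindle_seat.
- rubber_stamp: bystander: a wooden rubber stamp, 28x52x76 mm, upright; origin: centre of its underside
- ink_pad: bystander: a flat black ink pad, 62x92x18 mm; origin: centre of its underside
- vial0: bystander: a white vial with a pale cap, 26 mm across, 52 mm tall; origin: centre of its underside
- vial1: bystander: a white vial with a blue cap, 26 mm across, 52 mm tall; origin: centre of its underside
- weight_200: bystander: a brass check weight, 29 mm across, 30 mm high; origin: centre of its underside
- stapler: bystander: a stapler, 38x132x53 mm; origin: centre of its underside

How it is judged:
On the way, in this order (a step that is already met when the one before it is completed fails the run):
1. the lid is shut (value of joint lid below 0.03 rad), for 0.2 s.
2. the T-handle is fully home on the spindle, the lid shut (value of joint lid below 0.03 rad and distance between handle_mouth and spindle_seat below 0.005 m and angle between the z axis of handle_mouth and the z axis of spindle_seat, either way round below 0.12 rad), for 0.2 s.
3. the lock is turned to its stop (value of joint lid below 0.03 rad and value of joint spindle above 1.18 rad), for 0.1 s.
At the end, for the whole second after the job is handed in: The lid is shut (within 0.03 rad), the lock spindle is turned to its stop (joint above 1.18 of 1.3 rad), and the T-handle is left at rest on the spindle, fully home (its mouth within 5 mm of the collar) and in line with it (within 0.12 rad) (all of step 3 and distance between handle_mouth and spindle_seat below 0.005 m and angle between the z axis of handle_mouth and the z axis of spindle_seat, either way round below 0.12 rad); the robot touches nothing.
It fails at once if the lock is turned while the lid is not shut (value of joint lid above 0.08 rad and value of joint spindle above 0.6 rad).
It fails at once if another thing on the table is moved by more than 20 mm (distance of any of rubber_stamp, ink_pad, vial0, vial1, weight_200, stapler from where it was at the start of the episode above 0.02 m).
It also fails if it takes over 67 s, if anything falls off the work surface, if the arm or the gripper's body presses on something with over 40 N, if the wrist force passes 120 N, or if a joint passes its speed limit or range.

## Working session

There is one attempt and no reset: what is moved stays moved. The work goes in short steps, Python scripts to look and compute and a tool call to move; the robot and the scene stay as the last step left them, time stands still between calls to the robot, and variables do not carry over. Pictures are saved under pics/ and viewed, at most 14 in all, crops included, and the job is handed in when it is done.

Besides the shell and the picture viewer there is one more tool, called after ">>>" as a command line: name --argument value ..., lists and objects as JSON in quotes. servo_tool: Moves the arm, as the interface text tells. Shift numbers are shares of 15 cm and turn numbers shares of 120 degrees, none past 1 either way. Its arguments: {"type":"object","properties":{"moves":{"type":"array","items":{"type":"object","properties":{"dx":{"type":"number","minimum":-1,"maximum":1},"dy":{"type":"number","minimum":-1,"maximum":1},"dz":{"type":"number","minimum":-1,"maximum":1},"yaw":{"type":"number","minimum":-1,"maximum":1},"grip":{"type":"number"}}}},"squeeze":{"type":"number"}},"required":["moves"]}

```bash
ls; mkdir -p pics; cat > h.py <<'E'
import numpy as np, cv2
from station import manip, vision
def cam(n):
    p=vision.camera_params(n); return np.array(p["K"]),np.array(p["camera_from_world"])
def ray(n,uv,c=None):
    K,T=c or cam(n); R,t=T[:3,:3],T[:3,3]
    d=R.T@np.linalg.solve(K,[uv[0],uv[1],1]); return -R.T@t,d/np.linalg.norm(d)
def onz(n,uv,z,c=None):
    o,d=ray(n,uv,c); return o+d*(z-o[2])/d[2]
def tri(rays):
    A=sum(np.eye(3)-np.outer(d,d) for o,d in rays); b=sum((np.eye(3)-np.outer(d,d))@o for o,d in rays)
    return np.linalg.solve(A,b)
def proj(n,X,c=None):
    K,T=c or cam(n); p=K@(T[:3,:3]@np.asarray(X)+T[:3,3]); return p[:2]/p[2]
def snap(n,f):
    im=vision.snapshot(n); cv2.imwrite("pics/"+f,im[:,:,::-1]); return im
E
python3 - <<'E'
from h import *
for n in ("scene","top"):
    snap(n,n+"0.png"); K,T=cam(n); print(n,K.round(1).tolist(),(-T[:3,:3].T@T[:3,3]).round(3), T[:3,:3].round(2).tolist())
o=manip.get_obs(); print(o)
E
```

```text
pics
scene [[561.2, 0.0, 321.3], [0.0, 561.2, 237.7], [0.0, 0.0, 1.0]] [0.932 1.365 0.831] [[-0.95, 0.31, -0.0], [0.15, 0.46, -0.88], [-0.27, -0.84, -0.48]]
top [[445.3, 0.0, 321.9], [0.0, 445.3, 236.9], [0.0, 0.0, 1.0]] [0.324 0.117 1.123] [[0.03, -1.0, 0.0], [-0.98, -0.03, -0.19], [0.19, 0.0, -0.98]]
{'t': 0.1, 'joint_pos': array([ 1.16401714e+00,  3.20233090e-01,  1.56553087e+00,  7.04106962e-06,
        1.25740817e+00, -2.00046447e-02]), 'joint_velocities': array([ 0.00012632, -0.00133529, -0.0021203 ,  0.00148149,  0.00042797,
       -0.00135276]), 'effort': array([ 1.64494511e-03, -4.16403794e+01, -2.34705663e+01, -1.33296053e-04,
        4.76001864e-03, -1.41758392e-07]), 'tool_pos': array([0.21673879, 0.53217005, 0.24957353]), 'orientation': array([-1.70519541e-04,  1.92185129e-01,  9.81358371e-01, -7.71114630e-04]), 'ft_force': array([-0.21497343,  0.82924929, -0.4513741 ]), 'torque': array([ 0.01039247,  0.01143201, -0.03498159]), 'finger_force': 0.0, 'grip_width': 0.085007489689754}
```

View pics/scene0.png

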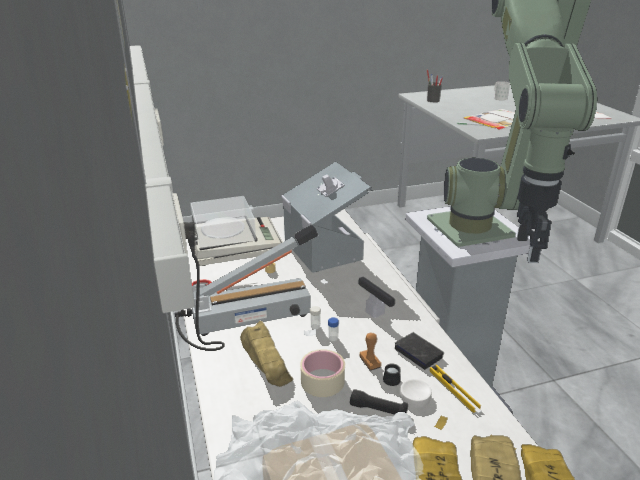

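View pics/top0.png

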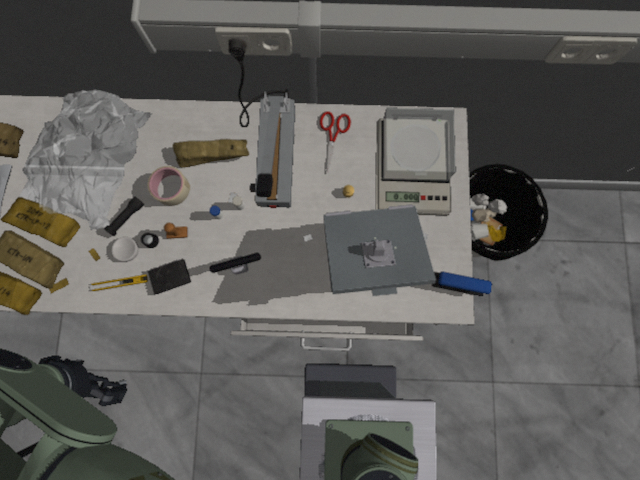

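The top view shows the lid raised, with corners near (326,212), (417,207), (436,282) and (329,291). The spindle is near (378,250). The handle bar runs from (208,270) to (259,256), with the ink pad to its left. The scene view shows the lid and handle clearly too. I'll work out coarse poses from these.

```bash
python3 - <<'E'
from h import *
print("hinge corners",[onz("top",p,.158).round(3) for p in [(326,212),(417,207)]])
for z in (.16,.2,.24): print("front",z,[onz("top",p,z).round(3) for p in [(329,291),(436,282)]])
print("scene lid corners px: front? ")
im=cv2.imread("pics/top0.png"); g=im.max(2)
m=np.zeros_like(g); m[240:285,195:275]=(g[240:285,195:275]<45)
n,l,s,c=cv2.connectedComponentsWithStats(m)
for i in range(1,n):
    if s[i,4]>60:
        r=cv2.minAreaRect(np.argwhere(l==i)[:,::-1].astype(np.float32)); print(s[i],r)
        b=cv2.boxPoints(r); print([onz("top",p,.074).round(4) for p in b], onz("top",r[0],.074).round(4))
for nme,p,z in [("ink",(167,277),.018),("stamp",(175,230),.05),("vial1",(214,211),.05),("vial0",(236,200),.05),("stapler",(462,284),.05),("wt",(349,190),.03)]: print(nme,onz("top",p,z).round(3))
# scene corners of lid triangulated with top
P={"a":((329,291),(370,188)),"b":((436,282),(336,163)),"c":((326,212),(321,224)),"d":((417,207),(283,193)),"tip":((376,250),(328,183))}
for k,(u,v) in P.items():
    print(k,tri([ray("top",u),ray("scene",v)]).round(3))
E
```

```text
hinge corners [array([0.568, 0.112, 0.158]), array([ 0.586, -0.091,  0.158])]
front 0.16 [array([0.393, 0.101, 0.16 ]), array([ 0.419, -0.13 ,  0.16 ])]
front 0.2 [array([0.39 , 0.102, 0.2  ]), array([ 0.415, -0.12 ,  0.2  ])]
front 0.24 [array([0.387, 0.102, 0.24 ]), array([ 0.411, -0.109,  0.24 ])]
scene lid corners px: front? 
[210 253  51  19 376] ((234.80267333984375, 262.2952575683594), (7.626674175262451, 51.92301940917969), 74.35774993896484)
[array([0.4511, 0.3856, 0.074 ]), array([0.4879, 0.2691, 0.074 ]), array([0.4704, 0.2633, 0.074 ]), array([0.4338, 0.3794, 0.074 ])] [0.4607 0.3245 0.074 ]
ink [0.427 0.501 0.018]
stamp [0.54  0.481 0.05 ]
vial1 [0.59  0.389 0.05 ]
vial0 [0.62  0.336 0.05 ]
stapler [ 0.426 -0.22   0.05 ]
wt [0.66  0.054 0.03 ]
a [0.39  0.101 0.231]
b [ 0.413 -0.113  0.225]
c [0.552 0.119 0.163]
d [ 0.584 -0.09   0.162]
tip [0.477 0.007 0.218]
```

>>> servo_tool --moves '[{"dx": -0.2,"dy": -0.2,"dz": -0.33,"grip": 1},{"dx": -0.45,"dy": -0.45,"dz": -0.33,"grip": 1},{"dx": -0.65,"dy": -0.65,"dz": -0.33,"grip": 1},{"dx": -0.85,"dy": -0.85,"dz": -0.33,"grip": 1},{"dx": -1,"dy": -1,"dz": -0.33,"grip": 1}]'

```text
invalid input
```

>>> servo_tool --moves '[{"dx": -0.23,"dy": -0.23,"grip": 1},{"dx": -0.45,"dy": -0.45,"grip": 1},{"dx": -0.68,"dy": -0.68,"grip": 1},{"dx": -0.9,"dy": -0.9,"grip": 1},{"dx": -1,"dy": -1,"grip": 1}]'

```text
invalid input
```

>>> servo_tool --moves '[{"dx": -0.2,"dy": -0.2,"grip": 1},{"dx": -0.45,"dy": -0.43,"yaw": -0.07,"grip": 1},{"dx": -0.45,"dy": -0.43,"yaw": -0.14,"grip": 1},{"dx": -0.45,"dy": -0.43,"yaw": -0.21,"grip": 1},{"dx": -0.45,"dy": -0.43,"yaw": -0.233,"grip": 1},{"dx": -0.45,"dy": -0.43,"yaw": -0.233,"grip": 1}]'

```text
invalid input
```

>>> servo_tool --moves '[{"dx": -0.2,"dy": -0.2,"dz": -0.33,"yaw": 0,"grip": 1},{"dx": -0.45,"dy": -0.45,"dz": -0.33,"yaw": 0,"grip": 1},{"dx": -0.65,"dy": -0.65,"dz": -0.33,"yaw": 0,"grip": 1},{"dx": -0.85,"dy": -0.85,"dz": -0.33,"yaw": 0,"grip": 1},{"dx": -1,"dy": -1,"dz": -0.33,"yaw": 0,"grip": 1}]' --squeeze 30

```text
t: 0.6
tool_pos: [0.2995, 0.3342, 0.2998]
orientation: [0.0, 0.193, 0.981, -0.0]
ft_force: [1.6, 0.2, -0.4]
grip_width: 0.0123
finger_force: 0.0
```

>>> servo_tool --moves '[{"dx": -0.23,"dy": -0.23,"dz": 0,"yaw": 0,"grip": 1},{"dx": -0.45,"dy": -0.45,"dz": 0,"yaw": 0,"grip": 1},{"dx": -0.68,"dy": -0.68,"dz": 0,"yaw": 0,"grip": 1},{"dx": -0.9,"dy": -0.9,"dz": 0,"yaw": 0,"grip": 1},{"dx": -1,"dy": -1,"dz": 0,"yaw": 0,"grip": 1}]'

```text
t: 1.1
tool_pos: [0.382, 0.1385, 0.2996]
orientation: [0.0, 0.194, 0.981, -0.001]
ft_force: [-0.5, 0.9, 0.3]
grip_width: 0.0001
finger_force: 0.0
```

>>> servo_tool --moves '[{"dx": -0.2,"dy": -0.2,"dz": 0,"yaw": 0,"grip": 1},{"dx": -0.45,"dy": -0.43,"dz": 0,"yaw": -0.07,"grip": 1},{"dx": -0.45,"dy": -0.43,"dz": 0,"yaw": -0.14,"grip": 1},{"dx": -0.45,"dy": -0.43,"dz": 0,"yaw": -0.21,"grip": 1},{"dx": -0.45,"dy": -0.43,"dz": 0,"yaw": -0.233,"grip": 1},{"dx": -0.45,"dy": -0.43,"dz": 0,"yaw": -0.233,"grip": 1}]'

```text
t: 1.7
tool_pos: [0.4196, 0.0561, 0.2994]
orientation: [-0.0, -0.05, 0.999, 0.0]
ft_force: [-0.1, 0.4, -0.2]
grip_width: -0.0001
finger_force: 0.0
```

>>> servo_tool --moves '[{"dx": 0,"dy": 0,"dz": 0.2,"yaw": 0,"grip": 1},{"dx": 0,"dy": 0,"dz": 0.3,"yaw": 0,"grip": 1},{"dx": 0,"dy": 0,"dz": 0.4,"yaw": 0,"grip": 1},{"dx": 0,"dy": 0,"dz": 0.5,"yaw": 0,"grip": 1},{"dx": 0,"dy": 0,"dz": 0.6,"yaw": 0,"grip": 1},{"dx": 0,"dy": 0,"dz": 0.7,"yaw": 0,"grip": 1},{"dx": 0,"dy": 0,"dz": 0.8,"yaw": 0,"grip": 1},{"dx": 0,"dy": 0,"dz": 0.9,"yaw": 0,"grip": 1},{"dx": 0,"dy": 0,"dz": 1,"yaw": 0,"grip": 1}]'

```text
t: 2.6
tool_pos: [0.4204, 0.0566, 0.1496]
orientation: [0.001, -0.05, 0.999, 0.0]
ft_force: [1.4, -0.2, 1.8]
grip_width: 0.0002
finger_force: 0.8
```

>>> servo_tool --moves '[{"dx": 0,"dy": 0,"dz": 0.1,"yaw": 0,"grip": 1},{"dx": 0,"dy": 0,"dz": 0.18,"yaw": 0,"grip": 1},{"dx": 0,"dy": 0,"dz": 0.24,"yaw": 0,"grip": 1},{"dx": 0,"dy": 0,"dz": 0.28,"yaw": 0,"grip": 1}]'

```text
t: 3.0
tool_pos: [0.4197, 0.0565, 0.1073]
orientation: [-0.0, -0.05, 0.999, 0.0]
ft_force: [0.9, 0.7, 1.7]
grip_width: -0.0001
finger_force: 0.5
```

>>> servo_tool --moves '[{"dx": 0,"dy": 0,"dz": 0.03,"yaw": 0,"grip": 1},{"dx": 0,"dy": 0,"dz": 0.05,"yaw": 0,"grip": 1},{"dx": 0,"dy": 0,"dz": 0.07,"yaw": 0,"grip": 1},{"dx": 0,"dy": 0,"dz": 0.09,"yaw": 0,"grip": 1},{"dx": 0,"dy": 0,"dz": 0.09,"yaw": 0,"grip": 1},{"dx": 0,"dy": 0,"dz": 0.09,"yaw": 0,"grip": 1}]'

```text
t: 3.6
tool_pos: [0.4203, 0.0565, 0.1016]
orientation: [0.002, -0.05, 0.999, 0.0]
ft_force: [-20.1, -2.1, 72.6]
grip_width: 0.0
finger_force: 36.3
```

>>> servo_tool --moves '[{"dx": 0,"dy": 0,"dz": -0.3,"yaw": 0,"grip": 0},{"dx": 0,"dy": 0,"dz": -0.6,"yaw": 0,"grip": -1},{"dx": 0,"dy": 0,"dz": -0.9,"yaw": 0,"grip": -1},{"dx": 0,"dy": 0,"dz": -1,"yaw": 0,"grip": -1},{"dx": 0,"dy": 0,"dz": -1,"yaw": 0,"grip": -1}]'

```text
t: 4.1
tool_pos: [0.4211, 0.0565, 0.2469]
orientation: [0.003, -0.05, 0.999, 0.0]
ft_force: [1.0, -0.0, -0.2]
grip_width: 0.0723
finger_force: 0.0
```

```bash
python3 - <<'E'
from h import *
K,T=cam("wrist"); o=manip.get_obs(); print(o["tool_pos"],o["ft_force"].round(1))
print((-T[:3,:3].T@T[:3,3]).round(4),T[:3,:3].round(3).tolist(),K.round(1).tolist())
w=snap("wrist","w1.png"); t=snap("top","t1.png"); s=snap("scene","s1.png")
print([proj(n,[.474,.001,.111]).round() for n in ("wrist","top","scene")])
a=cv2.resize(t[190:310,300:460],None,fx=3,fy=3,interpolation=cv2.INTER_CUBIC)
b=cv2.resize(s[150:280,270:390],None,fx=2.5,fy=2.5,interpolation=cv2.INTER_CUBIC)
c=np.zeros((600,800,3),np.uint8); c[:360,:480]=a; c[:325,490:790]=b; 
c[365:600,0:313]=cv2.resize(w,(313,235)); cv2.imwrite("pics/m1.png",c[:,:,::-1])
E
```

```text
[0.42107633 0.0564923  0.24693182] [ 1.  -0.  -0.2]
[0.349  0.0498 0.3707] [[-0.102, 0.995, 0.0], [0.952, 0.097, 0.291], [0.29, 0.03, -0.957]] [[398.5, 0.0, 316.4], [0.0, 398.5, 227.8], [0.0, 0.0, 1.0]]
[array([229., 289.]), array([373., 258.]), array([329., 217.])]
```

View pics/m1.png

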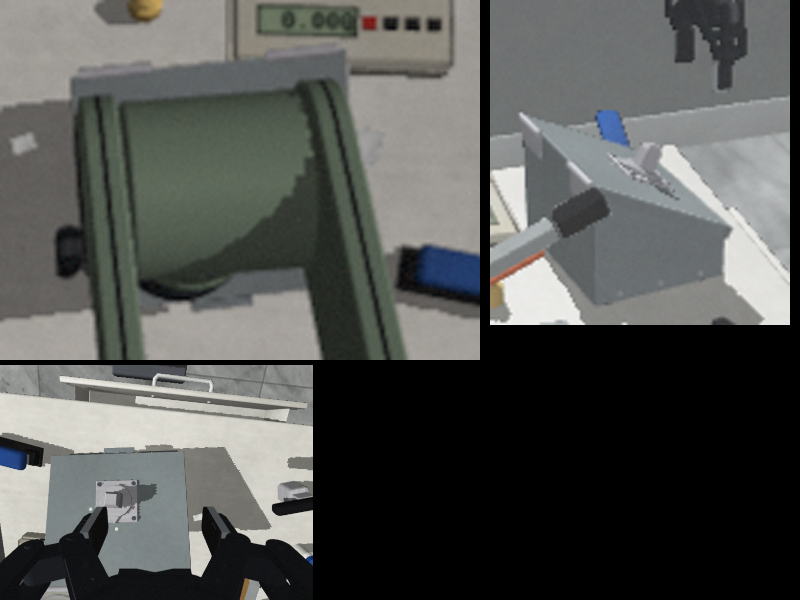

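The lid is shut. The scene crop shows the box closed, and the wrist view has the spindle at about (238,268) in full-resolution pixels. I'll zoom in on it.

```bash
python3 - <<'E'
import cv2
w=cv2.imread("pics/w1.png")
a=cv2.resize(w[215:335,180:340],None,fx=5,fy=5,interpolation=cv2.INTER_CUBIC); cv2.imwrite("pics/m2.png",a)
E
```

```text
(no output)
```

View pics/m2.png

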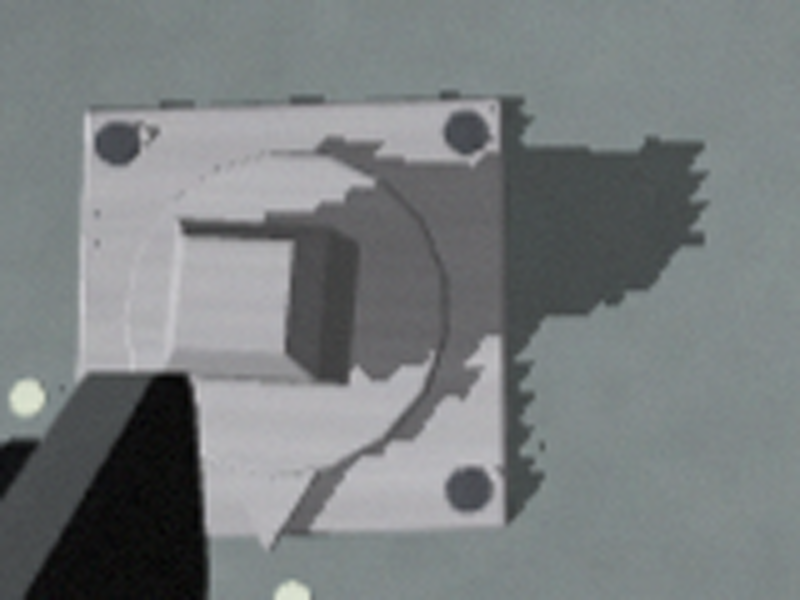

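The zoomed crop of the wrist picture shows:

| Feature | Crop px | Full-resolution px |
|---|---|---|
| Spindle end face centre | (234,297) | (226.8,274.4) |
| Collar centre | (287,313) | (237.4,277.6) |
| Pointer nose tip | (268,548) | – |

The nose puts the spindle about 0.07 rad clockwise. Next I'll turn these into positions and plan the grasp of the handle.

```bash
cat >> h.py <<'E'
def units(target,yawdeg=None):
    "shares (dx,dy,dz[,yaw]) from present pose to world TCP target; yawdeg = wanted world angle of tool y"
    from scipy.spatial.transform import Rotation as Ro
    o=manip.get_obs(); q=o["orientation"]; R=Ro.from_quat([q[1],q[2],q[3],q[0]]).as_matrix()
    d=R.T@(np.asarray(target)-o["tool_pos"])/.15; a=np.degrees(np.arctan2(R[1,1],R[0,1]))
    return d.round(3), a.round(1), None if yawdeg is None else round(((-(yawdeg-a)+180)%360-180)/120,3)
E
python3 - <<'E'
from h import *
f=lambda x,y:(180+x/5,215+y/5)
seat=onz("wrist",f(287,313),.1107); tip=onz("wrist",f(234,297),.1372); print(seat.round(4),tip.round(4),(seat-tip).round(4))
# plate edges / nose on lid plane through seat, yaw from vertical plane directions
e=np.array([.995,.1,0])
for it in range(3):
    e/=np.linalg.norm(e); n=-np.sin(np.radians(28))*e+np.array([0,0,np.cos(np.radians(28))]); yb=np.cross([0,0,1],e); xl=np.cross(yb,n)
    def pl(p,h=0):
        o,d=ray("wrist",f(*p)); P=seat+n*h; return o+d*((P-o)@n)/(d@n)
    c=[pl(p,-.004) for p in [(85,110),(500,100),(505,525)]]
    v=c[1]-c[0]; v[2]=0; v/=np.linalg.norm(v); e=np.cross(v,[0,0,1]); print("e",e,np.degrees(np.arctan2(e[1],e[0])))
g=pl((268,548))-seat; print("nose",np.degrees(np.arctan2(-(g@yb),g@xl)))
a=[pl(p,.03)for p in [(293,240),(287,352),(180,237),(172,358)]]
for i in (0,2): g=a[i+1]-a[i]; print(np.degrees(np.arctan2(-(g@yb),g@xl)),np.linalg.norm(g))
K,T=cam("wrist"); o=manip.get_obs()
print(units([.461,.324,.25],17.5))
E
```

```text
[0.4645 0.0063 0.1107] [0.451  0.0041 0.1372] [ 0.0135  0.0022 -0.0265]
e [ 0.99240223  0.12303585 -0.        ] 7.067342826605174
e [ 0.99199189  0.1263016  -0.        ] 7.255927561973958
e [ 0.99193275  0.1267652  -0.        ] 7.282705187842826
nose 3.6259375922697235
2.0653019999291238 0.013909316393074425
2.128130022736715 0.015032603171603688
(array([-0.46 ,  1.748, -0.049]), np.float64(95.8), np.float64(0.652))
```

>>> servo_tool --moves '[{"dx": -0.05,"dy": 0.1,"dz": 0,"yaw": 0.065,"grip": -1},{"dx": -0.1,"dy": 0.2,"dz": 0,"yaw": 0.13,"grip": -1},{"dx": -0.15,"dy": 0.3,"dz": 0,"yaw": 0.195,"grip": -1},{"dx": -0.2,"dy": 0.4,"dz": 0,"yaw": 0.26,"grip": -1},{"dx": -0.25,"dy": 0.5,"dz": 0,"yaw": 0.325,"grip": -1},{"dx": -0.3,"dy": 0.6,"dz": 0,"yaw": 0.39,"grip": -1},{"dx": -0.35,"dy": 0.7,"dz": 0,"yaw": 0.455,"grip": -1},{"dx": -0.4,"dy": 0.8,"dz": 0,"yaw": 0.52,"grip": -1},{"dx": -0.45,"dy": 0.9,"dz": 0,"yaw": 0.585,"grip": -1},{"dx": -0.46,"dy": 1,"dz": 0,"yaw": 0.65,"grip": -1}]'

```text
t: 5.25
tool_pos: [0.473, 0.2129, 0.2418]
orientation: [-0.001, 0.592, 0.806, -0.002]
ft_force: [-0.2, 0.0, -0.8]
grip_width: 0.0851
finger_force: 0.0
```

```bash
python3 - <<'E'
from h import *
print(units([.461,.3245,.15],17.5), manip.get_obs()["joint_pos"].round(2))
E
```

```text
(array([0.734, 0.149, 0.611]), np.float64(17.5), np.float64(-0.0)) [ 0.4   0.24  1.7  -0.    1.21  0.1 ]
```

>>> servo_tool --moves '[{"dx": 0.3,"dy": 0.06,"dz": 0.1,"yaw": 0,"grip": -1},{"dx": 0.55,"dy": 0.11,"dz": 0.2,"yaw": 0,"grip": -1},{"dx": 0.734,"dy": 0.149,"dz": 0.3,"yaw": 0,"grip": -1},{"dx": 0.734,"dy": 0.149,"dz": 0.4,"yaw": 0,"grip": -1},{"dx": 0.734,"dy": 0.149,"dz": 0.4,"yaw": 0,"grip": -1}]'

```text
t: 5.75
tool_pos: [0.4586, 0.3237, 0.1799]
orientation: [-0.002, 0.589, 0.808, -0.004]
ft_force: [-0.6, -0.9, -0.8]
grip_width: 0.0852
finger_force: 0.0
```

```bash
python3 - <<'E'
from h import *
c=cam("wrist"); w=snap("wrist","w2.png")
print([proj("wrist",p,c).round() for p in ([.461,.3245,.074],[.442,.382,.074],[.479,.266,.074])])
E
```

```text
[array([320., 234.]), array([320., 132.]), array([319., 324.])]
```

View pics/w2.png

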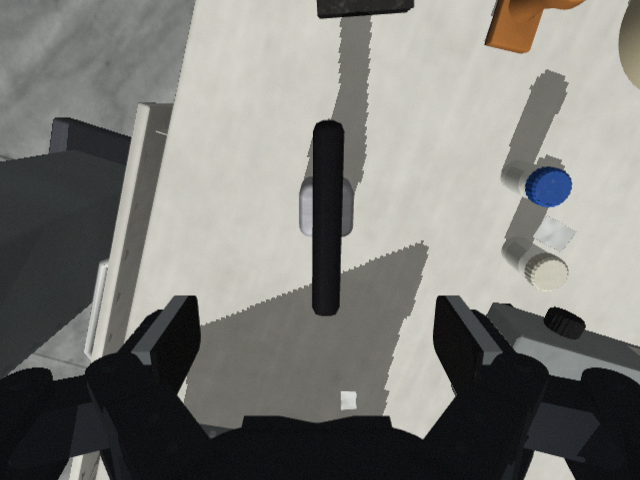

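The black bar runs from about (328,121) to (326,314) in the wrist view, centred about 10 px farther out than predicted. Nothing is standing in the fingers' way.

```bash
python3 - <<'E'
from h import *
a=onz("wrist",(328.5,121.5),.072);b=onz("wrist",(325.5,314.5),.072); m=(a+b)/2;d=b-a
print(m.round(4),np.linalg.norm(d),np.degrees(np.arctan2(d[1],d[0])))
print(units([m[0],m[1],.066],np.degrees(np.arctan2(d[1],d[0]))+90))
E
```

```text
[0.4645 0.3305 0.072 ] 0.1220788211529228 -72.53476923191937
(array([0.036, 0.05 , 0.77 ]), np.float64(17.8), np.float64(0.003))
```

>>> servo_tool --moves '[{"dx": 0.036,"dy": 0.05,"dz": 0.2,"yaw": 0.003,"grip": -1},{"dx": 0.036,"dy": 0.05,"dz": 0.45,"yaw": 0.003,"grip": -1},{"dx": 0.036,"dy": 0.05,"dz": 0.65,"yaw": 0.003,"grip": -1},{"dx": 0.036,"dy": 0.05,"dz": 0.77,"yaw": 0.003,"grip": -0.5},{"dx": 0.036,"dy": 0.05,"dz": 0.77,"yaw": 0.003,"grip": 0},{"dx": 0.036,"dy": 0.05,"dz": 0.77,"yaw": 0.003,"grip": 1},{"dx": 0.036,"dy": 0.05,"dz": 0.77,"yaw": 0.003,"grip": 1},{"dx": 0.036,"dy": 0.05,"dz": 0.77,"yaw": 0.003,"grip": 1},{"dx": 0.036,"dy": 0.05,"dz": 0.77,"yaw": 0.003,"grip": 1}]' --squeeze 30

```text
t: 6.7
tool_pos: [0.4668, 0.3318, 0.0701]
orientation: [0.0, 0.592, 0.806, 0.001]
ft_force: [-1.1, -1.7, 4.1]
grip_width: 0.0173
finger_force: 35.3
```

>>> servo_tool --moves '[{"dx": 0,"dy": 0,"dz": -0.1,"yaw": 0,"grip": 1},{"dx": 0,"dy": 0,"dz": -0.3,"yaw": 0,"grip": 1},{"dx": 0,"dy": 0,"dz": -0.6,"yaw": 0,"grip": 1},{"dx": 0,"dy": 0,"dz": -0.9,"yaw": 0,"grip": 1},{"dx": 0,"dy": 0,"dz": -1,"yaw": 0,"grip": 1},{"dx": 0,"dy": 0,"dz": -1,"yaw": 0,"grip": 1}]' --squeeze 30

```text
t: 7.3
tool_pos: [0.4675, 0.3324, 0.2218]
orientation: [0.001, 0.592, 0.806, 0.003]
ft_force: [0.4, 0.4, -4.1]
grip_width: 0.0174
finger_force: 34.4
```

```bash
python3 - <<'E'
from h import *
o=manip.get_obs();print(o["ft_force"].round(1),o["torque"].round(2),o["tool_pos"].round(4),units([.4535,.0045,.235],94))
E
```

```text
[ 0.4  0.4 -4.1] [-0.03  0.    0.02] [0.4675 0.3324 0.2218] (array([-2.057, -0.744, -0.097]), np.float64(17.4), np.float64(-0.638))
```

>>> servo_tool --moves '[{"dx": -0.1,"dy": -0.03,"dz": -0.1,"yaw": -0.06,"grip": 1},{"dx": -0.2,"dy": -0.07,"dz": -0.1,"yaw": -0.13,"grip": 1},{"dx": -0.3,"dy": -0.1,"dz": -0.1,"yaw": -0.2,"grip": 1},{"dx": -0.4,"dy": -0.15,"dz": -0.1,"yaw": -0.27,"grip": 1},{"dx": -0.5,"dy": -0.2,"dz": -0.1,"yaw": -0.34,"grip": 1},{"dx": -0.6,"dy": -0.24,"dz": -0.1,"yaw": -0.41,"grip": 1},{"dx": -0.7,"dy": -0.28,"dz": -0.1,"yaw": -0.48,"grip": 1},{"dx": -0.8,"dy": -0.32,"dz": -0.1,"yaw": -0.55,"grip": 1},{"dx": -0.9,"dy": -0.34,"dz": -0.1,"yaw": -0.61,"grip": 1},{"dx": -1,"dy": -0.36,"dz": -0.1,"yaw": -0.638,"grip": 1}]'

```text
t: 8.3
tool_pos: [0.4586, 0.1713, 0.2316]
orientation: [-0.002, -0.037, 0.999, -0.001]
ft_force: [-0.5, -0.3, -3.9]
grip_width: 0.0176
finger_force: 34.3
```

```bash
python3 - <<'E'
from h import *
print(units([.4535,.0045,.235],94))
E
```

```text
(array([ 0.115, -1.107, -0.021]), np.float64(94.2), np.float64(0.002))
```

>>> servo_tool --moves '[{"dx": 0.03,"dy": -0.2,"dz": -0.03,"yaw": 0,"grip": 1},{"dx": 0.05,"dy": -0.45,"dz": -0.03,"yaw": 0,"grip": 1},{"dx": 0.08,"dy": -0.7,"dz": -0.03,"yaw": 0,"grip": 1},{"dx": 0.1,"dy": -0.9,"dz": -0.03,"yaw": 0,"grip": 1},{"dx": 0.115,"dy": -1,"dz": -0.03,"yaw": 0,"grip": 1},{"dx": 0.115,"dy": -1,"dz": -0.03,"yaw": 0,"grip": 1}]'

```text
t: 8.9
tool_pos: [0.4517, 0.0198, 0.2364]
orientation: [-0.002, -0.033, 0.999, -0.0]
ft_force: [0.1, -0.2, -4.2]
grip_width: 0.0171
finger_force: 34.3
```

>>> servo_tool --moves '[{"dx": 0,"dy": -0.05,"dz": 0,"yaw": 0,"grip": 1},{"dx": 0,"dy": -0.107,"dz": 0,"yaw": 0,"grip": 1},{"dx": 0,"dy": -0.107,"dz": 0,"yaw": 0,"grip": 1},{"dx": 0,"dy": -0.107,"dz": 0,"yaw": 0,"grip": 1}]'

```text
t: 9.3
tool_pos: [0.4542, 0.0058, 0.2381]
orientation: [-0.0, -0.035, 0.999, 0.0]
ft_force: [0.7, -0.5, -4.1]
grip_width: 0.0168
finger_force: 34.3
```

```bash
python3 - <<'E'
from h import *
c=cam("wrist"); w=snap("wrist","w3.png"); s=snap("scene","s3.png")
print(units([.4535,.0045,.235],94),manip.get_obs()["tool_pos"])
m=proj("scene",[.455,.005,.16]);print(m,proj("wrist",[.451,.0041,.1372],c)); u,v=map(int,m)
k=np.zeros((600,800,3),np.uint8); k[:,:400]=cv2.resize(s[v-75:v+75,u-50:u+50],(400,600),interpolation=cv2.INTER_CUBIC)
k[:,400:]=cv2.resize(w[120:420,210:410],(400,600)); cv2.imwrite("pics/m3.png",k[:,:,::-1])
E
```

```text
(array([ 0.005, -0.009,  0.021]), np.float64(94.0), np.float64(0.0)) [0.45417797 0.00588619 0.23821909]
[335.69227511 201.00107285] [312.58009893 230.05082665]
```

View pics/m3.png

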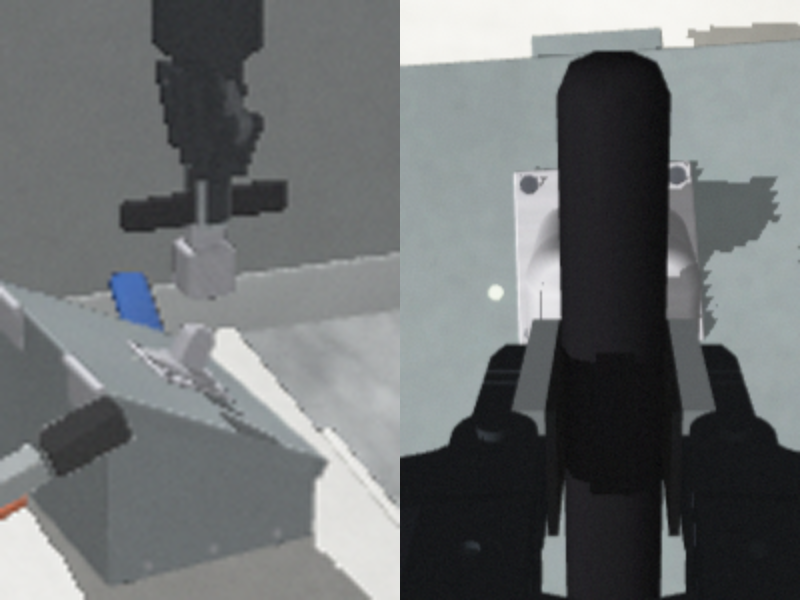

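The handle hangs upright in the grip. In the scene crop its socket foot is at about (205,290), right above the spindle tip at about (200,333).

```bash
python3 - <<'E'
from h import *
print(proj("scene",[.451,.0041,.1372]), tri([ray("scene",(335.2,209.3))]*1+[(np.array([.451,.0041,.1372]),np.array([0,0,1.]))]))
e=np.array([.993,.118,0]);z=np.array([0,0,1.]);tip=np.array([.451,.0041,.1372])
for th,me,mz in [(0,2.5,2),(0,2.5,-2),(7,2.6,-3),(14,2.7,-3.7),(21,2.8,-4.5),(28,2.8,-5.3),(28,7.5,-14.1),(28,14.1,-26.5),(28,15,-28.2)]:
    t=np.radians(th); X=tip+e*me/1e3+z*mz/1e3+.063*(-np.sin(t)*e+np.cos(t)*z)+.007*z
    print(th,mz,X.round(4),units(X)[0])
E
```

```text
[336.83938202 207.95860225] [0.45318544 0.00333525 0.13291361]
0 2 [0.4535 0.0044 0.2092] [ 0.005 -0.01   0.193]
0 -2 [0.4535 0.0044 0.2052] [ 0.005 -0.01   0.22 ]
7 -3 [0.446  0.0035 0.2037] [ 0.056 -0.012  0.23 ]
14 -3.7 [0.4385 0.0026 0.2016] [ 0.105 -0.014  0.244]
21 -4.5 [0.4314 0.0018 0.1985] [ 0.154 -0.017  0.265]
28 -5.3 [0.4244 0.0009 0.1945] [ 0.2   -0.019  0.291]
28 -14.1 [0.4291 0.0015 0.1857] [ 0.169 -0.018  0.35 ]
28 -26.5 [0.4356 0.0023 0.1733] [ 0.125 -0.015  0.433]
28 -28.2 [0.4365 0.0024 0.1716] [ 0.119 -0.015  0.444]
```

>>> servo_tool --moves '[{"dx": 0.005,"dy": -0.01,"dz": 0.08,"yaw": 0,"grip": 1},{"dx": 0.005,"dy": -0.01,"dz": 0.14,"yaw": 0,"grip": 1},{"dx": 0.005,"dy": -0.01,"dz": 0.18,"yaw": 0,"grip": 1},{"dx": 0.005,"dy": -0.01,"dz": 0.2,"yaw": 0,"grip": 1},{"dx": 0.005,"dy": -0.01,"dz": 0.22,"yaw": 0,"grip": 1},{"dx": 0.005,"dy": -0.01,"dz": 0.22,"yaw": 0,"grip": 1},{"dx": 0.005,"dy": -0.01,"dz": 0.22,"yaw": 0,"grip": 1}]' --squeeze 20

```text
t: 10.1
tool_pos: [0.4539, 0.004, 0.2057]
orientation: [0.001, -0.035, 0.999, 0.0]
ft_force: [0.3, 0.6, -2.1]
grip_width: 0.017
finger_force: 34.5
```

```bash
python3 - <<'E'
from h import *
o=manip.get_obs();print(o["ft_force"].round(1),o["torque"].round(2),o["tool_pos"].round(4))
for X in ([.4535,.0044,.2052],[.446,.0035,.2037]): print(units(X)[0])
s=snap("scene","s4.png"); cv2.imwrite("pics/m4.png",cv2.resize(s[126:276,285:385],(400,600),interpolation=cv2.INTER_CUBIC)[:,:,::-1])
E
```

```text
[ 0.3  0.6 -2.1] [ 0.08 -0.   -0.02] [0.4539 0.004  0.2057]
[0.002 0.003 0.003]
[0.053 0.    0.013]
```

View pics/m4.png

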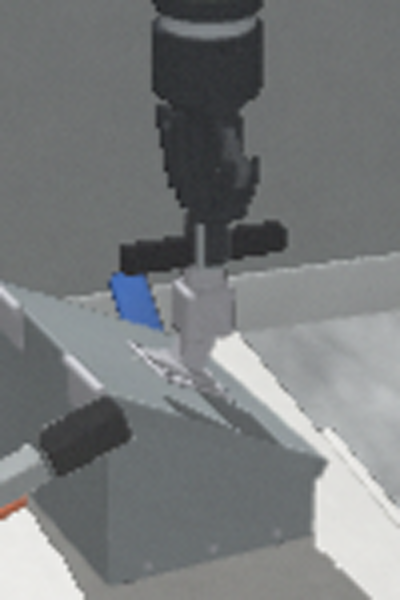

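In this crop the spindle tip has disappeared into the socket mouth at about (200,335). Contact force is only about 2 N, so I'll tilt the handle about the tip in small steps.

>>> servo_tool --moves '[{"dx": 0.02,"dy": 0,"dz": 0.005,"yaw": 0,"grip": 1},{"dx": 0.035,"dy": 0,"dz": 0.01,"yaw": 0,"grip": 1},{"dx": 0.053,"dy": 0,"dz": 0.013,"yaw": 0,"grip": 1},{"dx": 0.053,"dy": 0,"dz": 0.013,"yaw": 0,"grip": 1}]' --squeeze 20

```text
t: 10.55
tool_pos: [0.4477, 0.0034, 0.2045]
orientation: [0.003, -0.035, 0.999, -0.0]
ft_force: [4.7, -0.2, -0.0]
grip_width: 0.0176
finger_force: 34.8
```

```bash
python3 - <<'E'
from h import *
o=manip.get_obs();print(o["ft_force"].round(1),o["torque"].round(2),o["tool_pos"].round(4))
for X in ([.446,.0035,.2037],[.4385,.0026,.2016],[.4314,.0018,.1985],[.4244,.0009,.1945]): print(units(X)[0])
E
```

```text
[ 4.7 -0.2 -0. ] [ 0.07 -1.15 -0.03] [0.4477 0.0034 0.2045]
[0.011 0.002 0.005]
[ 0.062 -0.001  0.019]
[ 0.11  -0.003  0.039]
[ 0.157 -0.006  0.066]
```

>>> servo_tool --moves '[{"dx": 0.02,"dy": 0,"dz": 0.007,"yaw": 0,"grip": 1},{"dx": 0.04,"dy": 0,"dz": 0.013,"yaw": 0,"grip": 1},{"dx": 0.06,"dy": -0.001,"dz": 0.019,"yaw": 0,"grip": 1},{"dx": 0.08,"dy": -0.002,"dz": 0.028,"yaw": 0,"grip": 1},{"dx": 0.1,"dy": -0.003,"dz": 0.037,"yaw": 0,"grip": 1},{"dx": 0.1,"dy": -0.003,"dz": 0.037,"yaw": 0,"grip": 1}]'

```text
t: 11.15
tool_pos: [0.4301, 0.0019, 0.1976]
orientation: [-0.0, -0.035, 0.999, 0.0]
ft_force: [3.2, 1.4, 1.7]
grip_width: 0.0174
finger_force: 35.3
```

```bash
python3 - <<'E'
from h import *
o=manip.get_obs();print(o["ft_force"].round(1),o["torque"].round(2),o["tool_pos"].round(4))
for X in ([.4314,.0018,.1985],[.4244,.0009,.1945]): print(units(X)[0])
s=snap("scene","s5.png"); cv2.imwrite("pics/m5.png",cv2.resize(s[126:276,285:385],(400,600),interpolation=cv2.INTER_CUBIC)[:,:,::-1])
E
```

```text
[3.2 1.4 1.7] [ 0.19 -0.86  0.05] [0.4301 0.0019 0.1976]
[-0.009 -0.001 -0.006]
[ 0.038 -0.004  0.021]
```

View pics/m5.png

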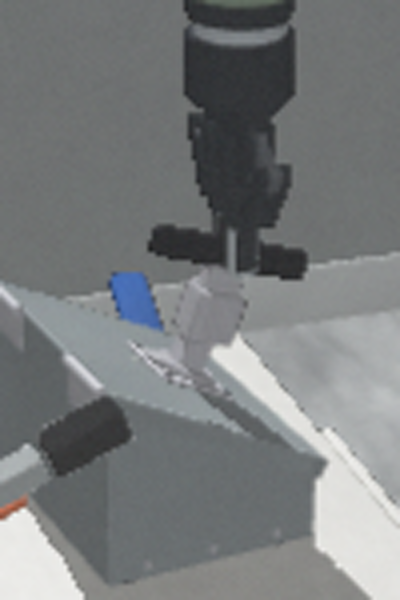

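The handle is tilting as planned: in the crop the bar slopes from (150,240) to (305,262), with the socket still hooked on the tip. I'll finish the tilt, then slide it in along the spindle axis.

>>> servo_tool --moves '[{"dx": 0.02,"dy": -0.002,"dz": 0.01,"yaw": 0,"grip": 1},{"dx": 0.038,"dy": -0.004,"dz": 0.021,"yaw": 0,"grip": 1},{"dx": 0.038,"dy": -0.004,"dz": 0.021,"yaw": 0,"grip": 1},{"dx": 0.03,"dy": -0.004,"dz": 0.04,"yaw": 0,"grip": 1},{"dx": 0.018,"dy": -0.003,"dz": 0.06,"yaw": 0,"grip": 1},{"dx": 0.007,"dy": -0.003,"dz": 0.08,"yaw": 0,"grip": 1},{"dx": 0.007,"dy": -0.003,"dz": 0.08,"yaw": 0,"grip": 1}]'

```text
t: 11.9
tool_pos: [0.4288, 0.0011, 0.1847]
orientation: [-0.002, -0.035, 0.999, -0.0]
ft_force: [1.9, -0.2, -4.0]
grip_width: 0.0172
finger_force: 35.3
```

```bash
python3 - <<'E'
from h import *
o=manip.get_obs();print(o["ft_force"].round(1),o["torque"].round(2),o["tool_pos"].round(4))
for X in ([.4291,.0015,.1857],[.4356,.0023,.1733],[.4365,.0024,.1716]): print(units(X)[0])
s=snap("scene","s6.png"); cv2.imwrite("pics/m6.png",cv2.resize(s[126:276,285:385],(400,600),interpolation=cv2.INTER_CUBIC)[:,:,::-1])
E
```

```text
[ 1.9 -0.2 -4. ] [ 0.   -0.44 -0.01] [0.4288 0.0011 0.1847]
[-0.002  0.002 -0.007]
[-0.046  0.005  0.076]
[-0.052  0.005  0.087]
```

Forces are tiny, so it's sliding in freely. I'll continue until it's home.

>>> servo_tool --moves '[{"dx": -0.011,"dy": 0.001,"dz": 0.02,"yaw": 0,"grip": 1},{"dx": -0.022,"dy": 0.002,"dz": 0.04,"yaw": 0,"grip": 1},{"dx": -0.034,"dy": 0.003,"dz": 0.06,"yaw": 0,"grip": 1},{"dx": -0.046,"dy": 0.004,"dz": 0.08,"yaw": 0,"grip": 1},{"dx": -0.052,"dy": 0.005,"dz": 0.095,"yaw": 0,"grip": 1},{"dx": -0.052,"dy": 0.005,"dz": 0.095,"yaw": 0,"grip": 1},{"dx": -0.052,"dy": 0.005,"dz": 0.095,"yaw": 0,"grip": 1}]'

```text
t: 12.65
tool_pos: [0.435, 0.0021, 0.1728]
orientation: [-0.003, -0.035, 0.999, -0.001]
ft_force: [-10.6, -2.8, 14.5]
grip_width: 0.0174
finger_force: 38.1
```

```bash
python3 - <<'E'
from h import *
o=manip.get_obs();print(o["ft_force"].round(1),o["torque"].round(2),o["tool_pos"].round(4))
s=snap("scene","s7.png"); cv2.imwrite("pics/m7.png",cv2.resize(s[126:276,285:385],(400,600),interpolation=cv2.INTER_CUBIC)[:,:,::-1])
E
```

```text
[-10.6  -2.8  14.5] [-0.37  1.38  0.04] [0.435  0.0021 0.1728]
```

View pics/m7.png

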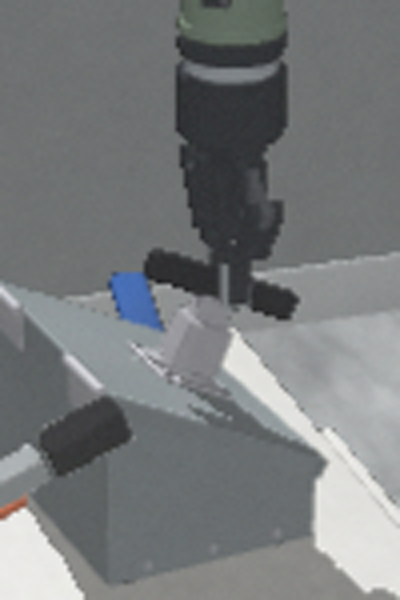

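It looks home: the socket is down on the collar plate at about (195,370), square to the lid. The TCP is within 1 mm of the predicted seat, with about 18 N along the axis. Now I'll let go and rise.

>>> servo_tool --moves '[{"dx": 0,"dy": 0,"dz": 0,"yaw": 0,"grip": 0.3},{"dx": 0,"dy": 0,"dz": 0,"yaw": 0,"grip": -0.2},{"dx": 0,"dy": 0,"dz": 0,"yaw": 0,"grip": -0.4},{"dx": 0,"dy": 0,"dz": 0,"yaw": 0,"grip": -0.4},{"dx": 0,"dy": 0,"dz": -0.15,"yaw": 0,"grip": -0.4},{"dx": 0,"dy": 0,"dz": -0.4,"yaw": 0,"grip": -0.4},{"dx": 0,"dy": 0,"dz": -0.6,"yaw": 0,"grip": -0.4},{"dx": 0,"dy": 0,"dz": -0.6,"yaw": 0,"grip": 1}]'

```text
t: 13.5
tool_pos: [0.4399, 0.0027, 0.2654]
orientation: [0.005, -0.035, 0.999, -0.0]
ft_force: [0.8, 0.3, -0.4]
grip_width: 0.0468
finger_force: 0.0
```

```bash
python3 - <<'E'
from h import *
o=manip.get_obs();print(o["ft_force"].round(1),o["tool_pos"].round(4),o["joint_pos"].round(2))
w=snap("wrist","w8.png");s=snap("scene","s8.png"); c=np.zeros((480,800,3),np.uint8)
c[:,:480]=w[:,80:560]; c[:,480:]=cv2.resize(s[126:276,285:385],(320,480),interpolation=cv2.INTER_CUBIC); cv2.imwrite("pics/m8.png",c[:,:,::-1])
e=np.array([.993,.118,0]);z=np.array([0,0,1.]);yb=np.cross(z,e);t=np.radians(28);n=-np.sin(t)*e+np.cos(t)*z;up=np.cos(t)*e+np.sin(t)*z
mid=np.array([.4645,.0063,.1107])+.063*n;print("mid",mid.round(4))
def P(a,r,off,h=.008):
    b=np.cos(a)*up-np.sin(a)*yb; l=np.sin(a)*up+np.cos(a)*yb; return mid+r*b+off*l+h*z
for a,off in [(.05,.05),(.05,.026)]+[(x,.024) for x in (.05,.3,.55,.8,1.05,1.3)]: print(a,P(a,.045,off).round(4),units(P(a,.045,off)))
E
```

```text
[ 0.8  0.3 -0.4] [0.4399 0.0027 0.2654] [-0.02  0.09  1.83  0.    1.22 -1.66]
mid [0.4351 0.0028 0.1663]
0.05 [0.4711 0.0551 0.1966] (array([-0.247,  0.333,  0.434]), np.float64(94.0), None)
0.05 [0.4729 0.0312 0.196 ] (array([-0.248,  0.173,  0.438]), np.float64(94.0), None)
0.05 [0.473  0.0292 0.196 ] (array([-0.248,  0.159,  0.438]), np.float64(94.0), None)
0.3 [0.4779 0.0176 0.1978] (array([-0.275,  0.08 ,  0.426]), np.float64(94.0), None)
0.55 [0.4801 0.0051 0.1982] (array([-0.284, -0.004,  0.423]), np.float64(94.0), None)
0.8 [ 0.4795 -0.0076  0.1971] (array([-0.274, -0.088,  0.431]), np.float64(94.0), None)
1.05 [ 0.4762 -0.0196  0.1946] (array([-0.247, -0.166,  0.447]), np.float64(94.0), None)
1.3 [ 0.4703 -0.0302  0.1908] (array([-0.203, -0.234,  0.472]), np.float64(94.0), None)
```

View pics/m8.png

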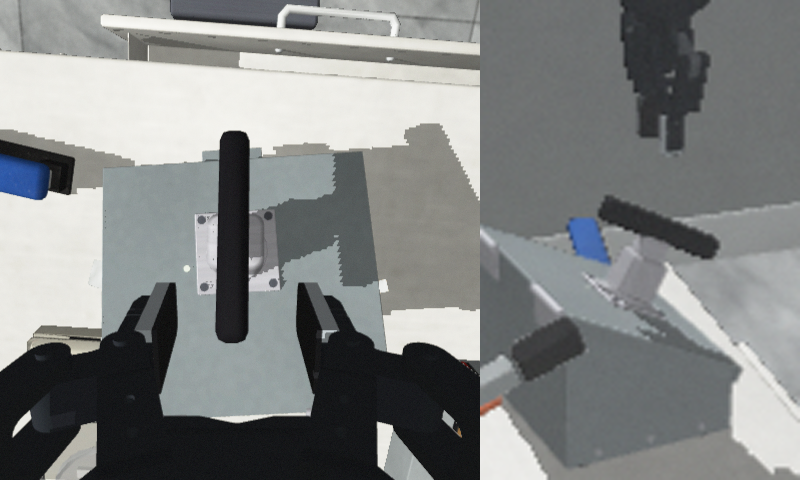

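The handle stays on the spindle, square to the lid, with the bar running up the slope. Next I'll bring the closed fingers to the left of its upper end.

>>> servo_tool --moves '[{"dx": -0.12,"dy": 0.17,"dz": 0,"yaw": 0,"grip": 1},{"dx": -0.247,"dy": 0.333,"dz": 0,"yaw": 0,"grip": 1},{"dx": -0.247,"dy": 0.333,"dz": 0,"yaw": 0,"grip": 1},{"dx": -0.247,"dy": 0.333,"dz": 0.15,"yaw": 0,"grip": 1},{"dx": -0.247,"dy": 0.333,"dz": 0.3,"yaw": 0,"grip": 1},{"dx": -0.247,"dy": 0.333,"dz": 0.434,"yaw": 0,"grip": 1},{"dx": -0.247,"dy": 0.333,"dz": 0.434,"yaw": 0,"grip": 1}]'

```text
t: 14.3
tool_pos: [0.4679, 0.0544, 0.1929]
orientation: [-0.004, -0.035, 0.999, -0.0]
ft_force: [-0.8, 0.9, 0.6]
grip_width: -0.0001
finger_force: 0.0
```

>>> servo_tool --moves '[{"dx": 0,"dy": -0.08,"dz": 0,"yaw": 0,"grip": 1},{"dx": 0,"dy": -0.14,"dz": 0,"yaw": 0,"grip": 1},{"dx": 0,"dy": -0.174,"dz": 0,"yaw": 0,"grip": 1},{"dx": -0.014,"dy": -0.214,"dz": 0,"yaw": 0.06,"grip": 1},{"dx": -0.028,"dy": -0.253,"dz": -0.008,"yaw": 0.119,"grip": 1},{"dx": -0.028,"dy": -0.253,"dz": -0.008,"yaw": 0.119,"grip": 1}]'

```text
t: 14.9
tool_pos: [0.478, 0.0174, 0.1982]
orientation: [0.0, 0.09, 0.996, 0.001]
ft_force: [-0.2, 2.8, 0.5]
grip_width: -0.0
finger_force: 1.5
```

```bash
python3 - <<'E'
from h import *
o=manip.get_obs();print(o["ft_force"].round(1),o["torque"].round(2),o["tool_pos"].round(4))
E
```

```text
[-0.2  2.8  0.5] [ 0.54 -0.05  0.03] [0.478  0.0174 0.1982]
```

```bash
python3 - <<'E'
from h import *
for X in ([.4801,.0051,.1982],[.4795,-.0076,.1971],[.4762,-.0196,.1946],[.4703,-.0302,.1908]): print(units(X))
E
```

```text
(array([-0.028, -0.078, -0.   ]), np.float64(79.6), None)
(array([-0.04 , -0.162,  0.007]), np.float64(79.6), None)
(array([-0.032, -0.245,  0.024]), np.float64(79.6), None)
(array([-0.007, -0.321,  0.049]), np.float64(79.6), None)
```

>>> servo_tool --moves '[{"dx": -0.014,"dy": -0.039,"dz": 0,"yaw": 0.06,"grip": 1},{"dx": -0.028,"dy": -0.078,"dz": 0,"yaw": 0.119,"grip": 1},{"dx": -0.035,"dy": -0.12,"dz": 0.003,"yaw": 0.18,"grip": 1},{"dx": -0.04,"dy": -0.162,"dz": 0.007,"yaw": 0.238,"grip": 1},{"dx": -0.036,"dy": -0.204,"dz": 0.015,"yaw": 0.3,"grip": 1},{"dx": -0.032,"dy": -0.245,"dz": 0.024,"yaw": 0.357,"grip": 1},{"dx": -0.032,"dy": -0.245,"dz": 0.024,"yaw": 0.357,"grip": 1}]'

```text
t: 15.6
tool_pos: [0.4775, -0.0194, 0.1948]
orientation: [0.002, 0.447, 0.894, 0.002]
ft_force: [3.9, 3.2, -1.0]
grip_width: -0.0001
finger_force: 1.9
```

```bash
python3 - <<'E'
from h import *
o=manip.get_obs();print(o["ft_force"].round(1),o["torque"].round(2),o["tool_pos"].round(4))
print(units([.4703,-.0302,.1908]),units([.4675,-.034,.1895]))
E
```

```text
[ 3.9  3.2 -1. ] [ 0.54 -0.59 -0.  ] [ 0.4775 -0.0194  0.1948]
(array([-0.029, -0.082,  0.026]), np.float64(36.9), None) (array([-0.038, -0.112,  0.035]), np.float64(36.9), None)
```

>>> servo_tool --moves '[{"dx": -0.014,"dy": -0.04,"dz": 0.013,"yaw": 0.06,"grip": 1},{"dx": -0.029,"dy": -0.082,"dz": 0.026,"yaw": 0.119,"grip": 1},{"dx": -0.029,"dy": -0.082,"dz": 0.026,"yaw": 0.119,"grip": 1}]'

```text
t: 15.9
tool_pos: [0.4708, -0.0306, 0.1912]
orientation: [0.003, 0.555, 0.832, 0.002]
ft_force: [4.7, 2.0, -1.2]
grip_width: 0.0001
finger_force: 1.9
```

>>> servo_tool --moves '[{"dx": 0,"dy": -0.02,"dz": 0.003,"yaw": 0.02,"grip": 1},{"dx": 0,"dy": -0.03,"dz": 0.005,"yaw": 0.02,"grip": 1},{"dx": 0,"dy": -0.03,"dz": 0.005,"yaw": 0.02,"grip": 1}]'

```text
t: 16.2
tool_pos: [0.4676, -0.0324, 0.1909]
orientation: [0.004, 0.571, 0.821, 0.002]
ft_force: [6.1, 1.2, -0.0]
grip_width: -0.0002
finger_force: 2.4
```

>>> servo_tool --moves '[{"dx": 0,"dy": -0.02,"dz": 0.005,"yaw": 0,"grip": 1},{"dx": 0,"dy": -0.04,"dz": 0.01,"yaw": 0,"grip": 1},{"dx": 0,"dy": -0.04,"dz": 0.01,"yaw": 0,"grip": 1}]'

```text
t: 16.5
tool_pos: [0.463, -0.0344, 0.1897]
orientation: [0.005, 0.571, 0.821, 0.003]
ft_force: [7.8, 1.4, -1.2]
grip_width: -0.0002
finger_force: 3.1
```

>>> servo_tool --moves '[{"dx": 0,"dy": -0.02,"dz": 0.005,"yaw": 0,"grip": 1},{"dx": 0,"dy": -0.035,"dz": 0.008,"yaw": 0,"grip": 1},{"dx": 0,"dy": -0.035,"dz": 0.008,"yaw": 0,"grip": 1}]'

```text
t: 16.8
tool_pos: [0.461, -0.0353, 0.1895]
orientation: [0.007, 0.572, 0.821, 0.006]
ft_force: [13.1, 5.5, -1.9]
grip_width: -0.0002
finger_force: 5.8
```

```bash
python3 - <<'E'
from h import *
o=manip.get_obs();print(o["ft_force"].round(1),o["torque"].round(2),o["tool_pos"].round(4))
w=snap("wrist","w9.png"); cv2.imwrite("pics/m9.png",w[:,:,::-1])
E
```

```text
[13.1  5.5 -1.9] [ 1.   -2.24 -0.06] [ 0.461  -0.0353  0.1895]
```

View pics/m9.png

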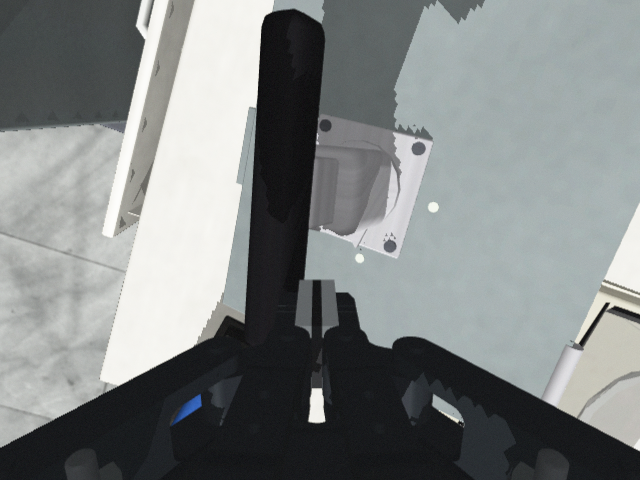

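The fingers are against the bar, whose centre line runs from about (293,12) to (277,330). The jump in force suggests the stop. I'll check the angle.

```bash
python3 - <<'E'
from h import *
e=np.array([.993,.118,0]);z=np.array([0,0,1.]);yb=np.cross(z,e);t=np.radians(28);n=-np.sin(t)*e+np.cos(t)*z;up=np.cos(t)*e+np.sin(t)*z
S=np.array([.4645,.0063,.1107])+.074*n
def pl(p): o,d=ray("wrist",p); return o+d*((S-o)@n)/(d@n)
for a,b in [((262,25),(247,320)),((323,35),(309,255))]:
    g=pl(b)-pl(a); print(np.arctan2(-(g@yb),g@up))
E
```

```text
1.3997276370362706
1.3790576473368847
```

>>> servo_tool --moves '[{"dx": 0,"dy": -0.02,"dz": 0,"yaw": 0,"grip": 1},{"dx": 0,"dy": -0.02,"dz": 0,"yaw": 0,"grip": 1},{"dx": 0,"dy": -0.02,"dz": 0,"yaw": 0,"grip": 1}]'

```text
t: 17.15
tool_pos: [0.4597, -0.0361, 0.19]
orientation: [0.009, 0.572, 0.82, 0.007]
ft_force: [16.4, 7.5, -1.6]
grip_width: 0.0002
finger_force: 7.1
```

>>> servo_tool --moves '[{"dx": 0,"dy": 0.1,"dz": 0,"yaw": 0,"grip": 1},{"dx": 0,"dy": 0.2,"dz": 0,"yaw": 0,"grip": 1},{"dx": 0,"dy": 0.25,"dz": -0.2,"yaw": 0,"grip": 1},{"dx": 0,"dy": 0.25,"dz": -0.5,"yaw": 0,"grip": 1},{"dx": 0,"dy": 0.25,"dz": -0.5,"yaw": 0,"grip": 1}]'

```text
t: 17.65
tool_pos: [0.4895, -0.0243, 0.2669]
orientation: [0.005, 0.571, 0.821, 0.002]
ft_force: [0.0, -0.5, 0.9]
grip_width: -0.0
finger_force: 0.0
```

```bash
python3 - <<'E'
from h import *
w=snap("wrist","w10.png");s=snap("scene","s10.png"); c=np.zeros((480,800,3),np.uint8)
c[:,:480]=w[:,80:560]; c[:,480:]=cv2.resize(s[126:276,285:385],(320,480),interpolation=cv2.INTER_CUBIC); cv2.imwrite("pics/m10.png",c[:,:,::-1])
e=np.array([.993,.118,0]);z=np.array([0,0,1.]);t=np.radians(28);n=-np.sin(t)*e+np.cos(t)*z
S=np.array([.4645,.0063,.1107])
for h in (0,.036,.063): print(proj("scene",S+h*n)); 
o=manip.get_obs();print(o["ft_force"].round(1),o["tool_pos"])
E
```

```text
[332.5380712  217.26727826]
[337.9724866  206.15657906]
[342.08922001 197.73988961]
[-0.1  0.3 -0.8] [ 0.48661889 -0.02413083  0.26227169]
```

View pics/m10.png

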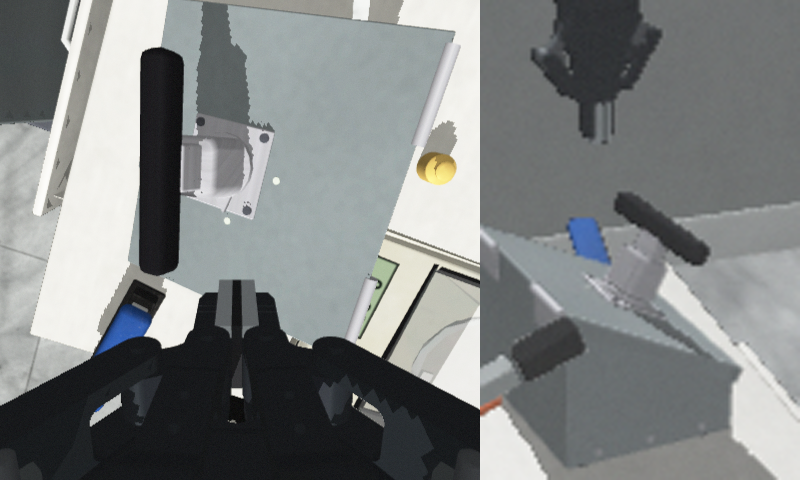

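The wrist view shows the bar lying across the slope at about (160,160), with the socket on the collar. In the scene image the bar's middle is at (341.9,197.2), against (342.1,197.7) predicted for fully home. The fingers are clear and nothing else has moved, so I'll hand it in.

```bash
python3 -c "
from h import *
print(manip.finish_job())"
```

```text
the job is handed in; nothing more can be done
None
```

I shut the lid, pushed the T-handle home on the spindle, turned it clockwise to its stop and let go. The job was handed in at about 18 s on the robot's clock. It returned no verdict, but the last pictures showed the handle seated and turned, the lid shut and the fingers clear.

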